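# Seat a calibration block in the corner pocket of a slide-loading plate

### The arm

A 6-joint arm with a two-finger parallel gripper is mounted at the origin on the work surface. World frame = base frame: x ahead of the robot, y to its left, z up, the work surface at z = 0. Lengths are in m, angles in rad, forces in N, time in s.
With the tool pointing down it reaches from about 0.375 to 0.925 m from the base axis. Payload 5.7 kg.
Tool frame: the origin (TCP) lies midway between the tips of the shut fingers; the grasp point (between the pads) lies 19 mm behind it (bot.grasp_offset is the distance from the TCP to the grasp point, in m); z points along the fingers, y is the direction in which the jaws open and shut (so a half turn about z gives the same grasp; the last joint's range is limited). The gripper opens to 85 mm and grips with 20 to 120 N. Pads are 22 mm wide; open, the fingers measure 114 mm over their backs; the gripper's body (76 mm by 85 mm) begins 54 mm behind the grasp point. The pads swing forward as they close: fully open they stand 13 mm farther back than shut.
Start: joints at [-0.115, 0.359, 1.51, -0, 1.272, -0.115], TCP at [0.6, -0, 0.231] pointing down, gripper open.
Joint ranges: [-2.97, 2.97], [-1.01, 2.36], [0.21, 2.38], [-0.96, 4.11], [0.2, 2.71], [-2.98, 2.98]. Speed limits (rad/s): [2.39, 2.39, 3.14, 3.14, 3.14, 3.14].

### API

Orientations are given as [roll, pitch, yaw] about the fixed x, y, z axes, in that order (R = Rz(yaw) Ry(pitch) Rx(roll)).
In Python, from rig import bot, read_camera gives the robot as it stands.
- The arm moves only by the tool play_rows, never from a script. Its argument "series" is a list of rows, each an object with "delta_pos": the shift along the tool's x, y, z in mm, a list of three; "spin": the turn about the tool's z in rad; "grip": the closure, from -1 (fully open) to 1 (shut), so that 0 is half open. A call has 1 to 5 rows; each row shifts and turns the commanded pose from where the row before left it, along the tool's axes as they then stand; what a row does not reach is not made up. A row lasts 1/10 s, in which the tool goes at most 50 mm and 8.59 degrees, less where a joint would pass 70% of its speed; a pose out of reach is approached as far as the arm can. A call with a gripper value outside its range is refused whole. The fingers move at their own pace and stop on an object; the grip force is fixed at half the most. Time passes only in rows, so rows that do not move let the fingers close. It gives the time, the measured TCP pose, the force and the opening at its end, in the units of the state.
- bot.observe(): the state, without advancing time (a new reading comes with each control period).
- read_camera(name): name is "scene" or "side" or "wrist"; returns a dict with "image" (384x512x3 uint8, red, green, blue), "z_map" (384x512 float32, m along the optical axis (not along the pixel's ray), 0 where there is no reading), "intrinsics" (3x3 intrinsics, pixels), "R" (3x3) and "t" (3): a world point X has camera coordinates R X + t; the wrist camera has in their place "mount" (4x4, takes a point from camera to tool coordinates, whose origin is the TCP and whose axes are the flange's). Camera axes: x right, y down, z forward; pixel columns grow to the right and rows downward; lengths in m; the calibration is good to about 2 mm. A picture is of the moment at which its call begins: read the wrist's pose just before it.
- bot.finish_job(): hands the job in, once; it reports no verdict.
The state is a dict: "t": time; "joint_positions": joint angles; "joint_vel": joint speeds; "joint_torque": joint torques, N m; "ee_pos": TCP position; "tool_rot": TCP orientation; "force": force on the tool from outside, world axes, zero at the start; "ft_torque": the same for the moment, N m; "width": finger opening in m.
Only numpy, scipy, OpenCV 4.12 (cv2) and the standard library are available. Lean on these libraries where they do the work, as an engineer would, in place of code of your own. Each camera call takes 0.05 s, during which the arm holds its last target. There are 200 camera calls.

### The job

Without ever lifting it, push the blue calibration block with the fingertips until it lies flat along the long aluminium rail of the dark loading plate, doing so before any of it passes the yellow line. Then, keeping it against the rail, slide it along until it is fully home in the corner pocket, touching both the rail and the end stop, and let go of it. Leave the objective, the bottle, the dish and the slide box where they stand.

Things in the scene. Friction and masses are not known exactly. Their poses are not given: they have to be found in the camera images.
- plate: Dark steel loading plate, fixed to the bench, 170 (x) x 300 (y) mm, 10 thick: its top, on which the block slides, is 10 mm above the bench. Origin: centre of its underside. Its x points across towards the rail, its y along the rail towards the pocket, z up. Rail, end stop and green lip stand on its top and form the corner pocket, 48 mm wide, open towards -y.
- rail (a point): Middle of the foot of the rail's inner face: plate frame x = +60, y = 0, z = +10 mm. The aluminium rail runs along y from -140 to +140, is 15 thick (x +60 to +75) and 14 high above the plate's top.
- stop (a point): Foot of the end stop's inner face, at the rail's side: plate frame x = +60, y = +120, z = +10 mm. The aluminium stop spans x 0 to +60, is 20 thick (y +120 to +140) and 14 high above the plate's top.
- lip (a point): Foot of the green lip's inner face, at its open end: plate frame x = +12, y = +96, z = +10 mm. The lip spans x 0 to +12, y +96 to +120, is 10 high above the plate's top and faces the rail.
- line (a point): Middle of the yellow line painted across the plate along its x: plate frame x = -12, y = +35, z = +10 mm. Flat, no obstacle.
- home (a point): Where the block's origin lies when it is fully home, touching rail and end stop: plate frame x = +38, y = +90, z = +10 mm. Axes as the plate's.
- block: Loose blue block, white window on top, 44 (its x) x 60 (its y) x 14 mm high, 80 to 170 g, ordinary dry friction. Origin: centre of its underside. Starts flat on the plate on the -y side of the yellow line, clear of the rail, turned up to 0.5 rad from the plate's axes; seated, its 60 mm side lies along the rail (its y along the plate's y).
- objective: Steel microscope objective standing loose on the plate in front of the pocket, 28 mm across, 40 high. Origin: centre of its underside. Not to be disturbed.
- bottle: Amber bottle on the bench at the plate's pocket end, on the robot's side, 54 mm across, about 110 high. Origin: centre of its underside. Not to be disturbed.
- dish: Clear closed Petri dish on the bench beyond the plate's other (-y) end, 90 mm across, 16 high. Origin: centre of its underside. Not to be disturbed.
- slidebox: Orange slide box on the bench beyond the end stop, 100 (x) x 85 (y) x 30 mm high. Origin: centre of its underside. Not to be disturbed.
There are look-alikes about, which are no part of the job. There is more than one size of the block; the one meant has the size given above.

How it is judged:
By the outcome, as a careful person would: the job done as asked, in the order asked, and still so for the second after the job is handed in, with the robot touching nothing.
It also fails if it takes over 42 s, if anything falls off the work surface, if the arm or the gripper's body presses on something with over 40 N, if the wrist force passes 120 N, or if a joint passes its speed limit or range.

## Working session

There is one attempt and no reset: what is moved stays moved. The work goes in short steps, Python scripts to look and compute and a tool call to move; the robot and the scene stay as the last step left them, time stands still between calls to the robot, and variables do not carry over. Pictures are saved under pics/ and viewed, about 8 in all and at most 12, crops included, and the job is handed in when it is done.

Besides the shell and the picture viewer there is one more tool, called after "Emit:" as a command line: name --argument value ..., lists and objects as JSON in quotes. play_rows: Moves the arm, as the interface text tells. Its arguments: {"type":"object","properties":{"series":{"type":"array"}},"required":["series"]}

```bash
mkdir -p pics; ls
python3 - <<'E'
from rig import bot, read_camera
import cv2, numpy as np
o=bot.observe(); print(o['t'],o['ee_pos'],o['tool_rot'],o['width'])
ims=[]
for n in ['scene','side']:
    c=read_camera(n); np.savez(f'{n}0.npz',**c); ims.append(c['image'])
    print(n,c['intrinsics'].tolist(),np.round(-c['R'].T@c['t'],3))
cv2.imwrite('pics/scene0.png',cv2.resize(ims[0][:,:,::-1],(800,600),interpolation=cv2.INTER_CUBIC))
cv2.imwrite('pics/side0.png',cv2.resize(ims[1][:,:,::-1],(800,600),interpolation=cv2.INTER_CUBIC))
E
```

```text
pics
0.0 [5.99317544e-01 7.82175435e-05 2.30443588e-01] [-3.13973003e+00 -2.40466490e-04  1.57077992e+00] 0.08534996361018657
scene [[424.97918163136785, 0.0, 255.99046980584646], [0.0, 424.97918163136785, 186.5786734343382], [0.0, 0.0, 1.0]] [1.193 0.089 0.599]
side [[466.8111319923528, 0.0, 254.37569841485453], [0.0, 466.8111319923528, 193.82066369284212], [0.0, 0.0, 1.0]] [0.259 0.606 0.658]
```

View pics/scene0.png

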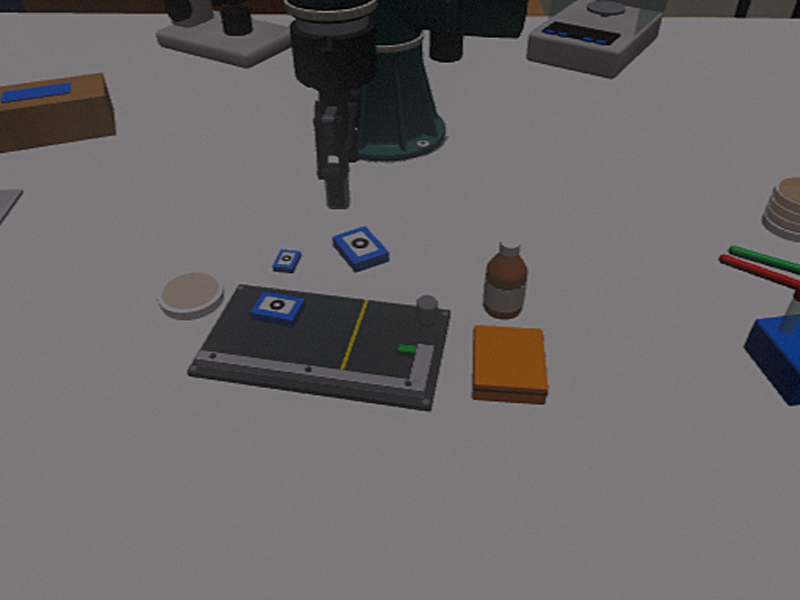

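View pics/side0.png

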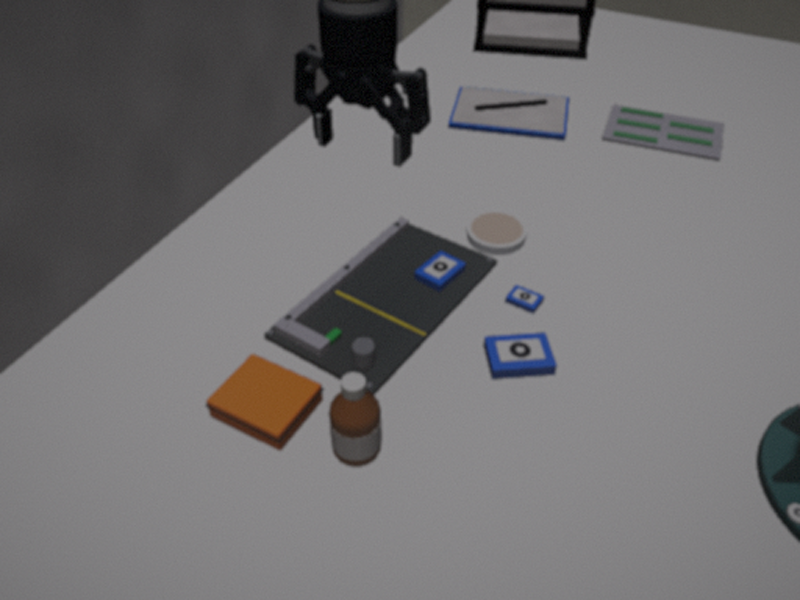

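Candidates for the block (800-px scene picture): one on the plate at (277,308), a small one on the bench at (287,261), and a large one on the bench at (360,248). The description says it starts on the plate, so I choose (277,308) and will check its size. The plate's pocket is at image right, the objective at (427,310), the bottle at (505,280), the dish at (191,295) and the slide box at (510,362).

```bash
cat > h.py <<'E'
import cv2, numpy as np
def rays(c,px,z):
    """pixels (N,2) -> world points on plane z"""
    px=np.asarray(px,float).reshape(-1,2)
    d=np.c_[px,np.ones(len(px))]@np.linalg.inv(c['intrinsics']).T@c['R']
    o=-c['R'].T@c['t']
    return (o+d*((z-o[2])/d[:,2])[:,None])[:,:2]
def cloud(c):
    v,u=np.mgrid[:384,:512]; Z=c['z_map']
    P=np.stack([u*Z,v*Z,Z],-1)@np.linalg.inv(c['intrinsics']).T
    return (P-c['t'])@c['R']
def hsv(c): return cv2.cvtColor(c['image'],cv2.COLOR_RGB2HSV)
def blobs(m,amin=30):
    n,l,s,ce=cv2.connectedComponentsWithStats(m.astype(np.uint8))
    return [(l==i,s[i,4],ce[i]) for i in range(1,n) if s[i,4]>=amin]
def filled(m):
    cs,_=cv2.findContours(m.astype(np.uint8),cv2.RETR_EXTERNAL,cv2.CHAIN_APPROX_NONE)
    return max(cs,key=cv2.contourArea).reshape(-1,2)
E
python3 - <<'E'
from h import *
for n in ['scene','side']:
    c=dict(np.load(n+'0.npz')); H=hsv(c); P=cloud(c); h,s,v=H[...,0],H[...,1],H[...,2]
    print('==',n,'bench z',np.round(np.percentile(P[...,2][(c['z_map']>0)&(v>90)&(s<40)],[20,50,80]),4))
    for nm,m,z in [('blue',(h>100)&(h<130)&(s>120)&(v>50),.024),('yellow',(h>20)&(h<35)&(s>120),.010),('green',(h>45)&(h<80)&(s>120),.02),('orange',(h>5)&(h<16)&(s>150),.03)]:
        for b,a,ce in blobs(m,15):
            w=rays(c,filled(b),z); r=cv2.minAreaRect((w*1000).astype(np.float32))
            print(nm,a,ce.round(),'rect',np.round(r[0],1),np.round(r[1],1),round(r[2],1),'zmed',np.round(np.median(P[b][:,2]),4))
    b=(v<75)&(s<60)&(abs(P[...,2]-.010)<.004)&(P[...,0]>.5)
    for bb,a,ce in blobs(b,1500):
        r=cv2.minAreaRect((P[bb][:,:2]*1000).astype(np.float32)); print('plate',a,ce,r)
        print(np.round(cv2.boxPoints(r)))
    m=(v>80)&(s<40)&(P[...,2]>.019)&(P[...,2]<.029)&(P[...,0]>.5)&(abs(P[...,1])<.3)
    for bb,a,ce in blobs(m,150):
        r=cv2.minAreaRect((P[bb][:,:2]*1000).astype(np.float32)); print('alu',a,ce,r)
E
```

```text
== scene bench z [-0.0018 -0.0008  0.0001]
blue 286 [23. 59.] rect [-104.6 -741.2] [ 55.8 130.5] 23.0 zmed 0.0809
blue 278 [230. 157.] rect [411.3 -11. ] [79.8 56.4] 33.0 zmed 0.0171
blue 84 [184. 166.] rect [ 448.9 -111.9] [30.  43.4] 83.4 zmed 0.0088
blue 325 [177. 198.] rect [ 553.9 -106.6] [64.6 54.7] 77.4 zmed 0.0226
blue 583 [502. 215.] rect [583.7 520.4] [ 50.2 112.4] 68.1 zmed 0.0492
blue 15 [510. 253.] rect [677.9 506.2] [ 6.3 20.5] 68.1 zmed 0.0167
yellow 136 [226. 214.] rect [581.6  -2.9] [  5.9 129.2] 81.6 zmed 0.0098
green 246 [491. 166.] rect [419.5 566.7] [92.6 23.5] 61.5 zmed 0.0101
green 52 [260. 223.] rect [616.8  65.2] [22.2 11.9] 82.2 zmed 0.0188
orange 29 [343.   7.] rect [-658.6  352. ] [ 40.5 104.9] 89.6 zmed -0.1055
orange 26 [170.   7.] rect [-616.8 -358.5] [25.6 66.3] 1.2 zmed -0.0704
orange 1636 [326. 229.] rect [637.  187.4] [ 83.5 104.7] 87.1 zmed 0.0291
orange 188 [325. 254.] rect [699.7 182.6] [78.1 12.2] 87.1 zmed 0.0086
plate 3215 [183.58662519 211.01524106] ((566.1604614257812, -94.97972106933594), (181.34613037109375, 134.92237854003906), 81.5796051
[... 854 characters left out ...]
zmed 0.0218
orange 2111 [169. 253.] rect [628.1 190.7] [85.9 99.5] 86.2 zmed 0.0322
orange 60 [222. 261.] rect [536.2 169.4] [21.7 22.7] 4.2 zmed 0.0857
orange 60 [161. 276.] rect [611.7 240.2] [ 3.9 74.2] 87.5 zmed 0.0127
plate 5034 [246.93067143 196.38875646] ((589.7918090820312, -39.074737548828125), (299.6562805175781, 168.6513214111328), 81.50465393066406)
[[ 484. -175.]
 [ 651. -200.]
 [ 695.   97.]
 [ 529.  122.]]
alu 211 [312.38862559 144.30331754] ((525.95751953125, -234.15802001953125), (51.761680603027344, 86.66645050048828), 0.05022743344306946)
alu 889 [211.39932508 185.68278965] ((628.7911376953125, -46.54850769042969), (282.8299865722656, 77.77067565917969), 81.49678039550781)
```

Emit:
play_rows --series '[{"delta_pos": [0,0,0],"spin": -0.142,"grip": 0.5},{"delta_pos": [0,0,0],"spin": -0.142,"grip": 0.5},{"delta_pos": [0,0,0],"spin": -0.142,"grip": 0.5},{"delta_pos": [0,0,0],"spin": -0.142,"grip": 0.5},{"delta_pos": [0,0,0],"spin": -0.142,"grip": 0.5}]'

```text
t: 0.6
ee_pos: [0.5996, 0.0, 0.2308]
tool_rot: [-3.141, -0.001, 2.287]
force: [-0.1, 0.0, 0.3]
width: 0.0209
```

Emit:
play_rows --series '[{"delta_pos": [0,0,0],"spin": -0.142,"grip": 0.5},{"delta_pos": [0,0,0],"spin": -0.142,"grip": 0.5},{"delta_pos": [0,0,0],"spin": -0.142,"grip": 0.5},{"delta_pos": [0,0,0],"spin": -0.142,"grip": 0.5},{"delta_pos": [0,0,0],"spin": -0.142,"grip": 0.5}]'

```text
t: 1.1
ee_pos: [0.5996, 0.0, 0.2308]
tool_rot: [-3.142, -0.001, 2.997]
force: [-0.4, 0.7, 0.3]
width: 0.0214
```

Emit:
play_rows --series '[{"delta_pos": [22,-20,0],"spin": 0,"grip": 0.5},{"delta_pos": [22,-20,0],"spin": 0,"grip": 0.5},{"delta_pos": [22,-20,0],"spin": 0,"grip": 0.5},{"delta_pos": [22,-20,0],"spin": 0,"grip": 0.5},{"delta_pos": [0,0,0],"spin": 0,"grip": 0.5}]'

```text
t: 1.6
ee_pos: [0.4973, -0.0668, 0.2307]
tool_rot: [-3.141, -0.004, 2.989]
force: [0.2, 0.1, 0.6]
width: 0.0216
```

```bash
cat >> h.py <<'E'
PC=np.array([592.,-39.]); PA=np.radians(81.45-90)
def to_plate(w_mm,PC=PC,PA=PA):
    R=np.array([[np.cos(PA),-np.sin(PA)],[np.sin(PA),np.cos(PA)]])
    return (np.atleast_2d(w_mm)-PC)@R
def wrist(bot,read_camera):
    from scipy.spatial.transform import Rotation
    o=bot.observe(); c=read_camera('wrist')
    T=np.eye(4); T[:3,:3]=Rotation.from_euler('xyz',o['tool_rot']).as_matrix(); T[:3,3]=o['ee_pos']
    M=np.linalg.inv(T@c['mount']); c['R'],c['t']=M[:3,:3],M[:3,3]
    return o,c
E
python3 - <<'E'
from h import *
from rig import bot, read_camera
o,c=wrist(bot,read_camera); np.savez('w1.npz',**c)
print(o['t'],o['ee_pos'],o['tool_rot'],o['width'],o['joint_positions'],'cam',-c['R'].T@c['t'])
cv2.imwrite('pics/w1.png',cv2.resize(c['image'][:,:,::-1],(800,600)))
for n,b,s in [('scene',(273,206.7),1),('side',(363/1.5625,368/1.5625),1)]:
    k=dict(np.load(n+'0.npz')); print('objective',n,to_plate(rays(k,[b],.01)*1000))
    print('bottle',n,to_plate(rays(k,[{'scene':(505/1.5625,312/1.5625),'side':(356/1.5625,450/1.5625)}[n]],0)*1000))
E
```

```text
1.6 [ 0.49733316 -0.06683462  0.23067734] [-3.1410147  -0.00372292  2.9891189 ] 0.021626399985484268 [-2.70566247e-01  2.20070165e-01  1.71546583e+00 -1.08236360e-03
  1.20968574e+00 -1.68850565e+00] cam [ 0.42359767 -0.05564896  0.37393131]
objective scene [[-50.27627308 122.38062222]]
bottle scene [[-101.80213228  220.85706598]]
objective side [[-53.31112086 122.43537093]]
bottle side [[-114.11245087  216.9859636 ]]
```

View pics/w1.png

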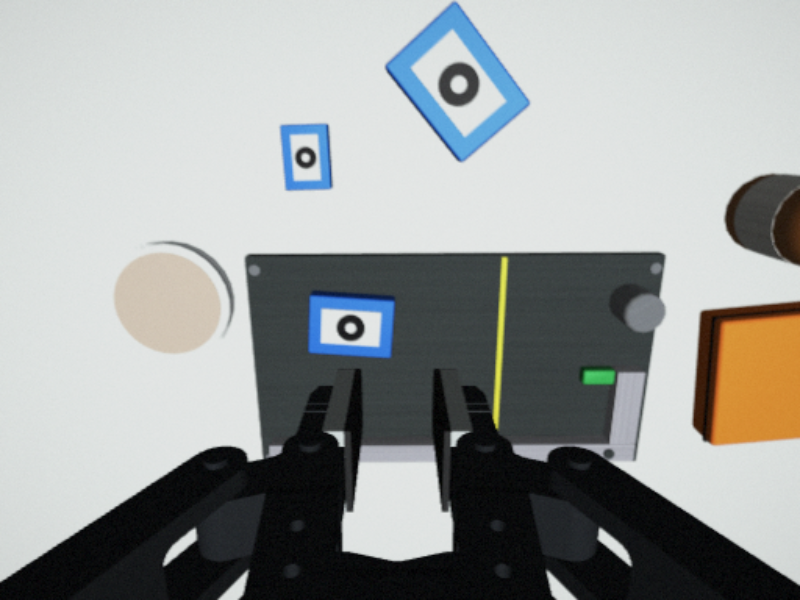

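The wrist picture shows the plate from above. The block is at (351,326) with about 44x60 proportions, the yellow line is at x≈500, the objective at (640,310), the rail along the bottom at v≈452, and the two look-alikes are on the bench at (305,157) and (458,83).

```bash
cat >> h.py <<'E'
def block(c,z=.024,roi=None):
    """top of the block: bright blue + window, rect in mm (world)"""
    H=hsv(c); h,s,v=H[...,0],H[...,1],H[...,2]
    m=(h>95)&(h<130)&(s>110)&(v>120)
    out=[]
    for b,a,ce in blobs(m,150):
        w=rays(c,filled(b),z)*1000; r=cv2.minAreaRect(w.astype(np.float32)); out.append((ce,r,w))
    return out
E
python3 - <<'E'
from h import *
c=dict(np.load('w1.npz'))
for ce,r,w in block(c): print(ce.round()*1.5625,r,to_plate(r[0]))
k=rays(c,np.array([[248,255],[663,254],[635,460],[264,460]])/1.5625,.01)*1000
print('plate corners',k.round(1),to_plate(k).round(1))
H=hsv(c); h,s,v=H[...,0],H[...,1],H[...,2]
for b,a,ce in blobs((h>20)&(h<35)&(s>120),40):
    w=rays(c,filled(b),.01)*1000; print('line',cv2.minAreaRect(w.astype(np.float32)), to_plate(w).min(0),to_plate(w).max(0))
for b,a,ce in blobs((h>45)&(h<80)&(s>120),40):
    w=rays(c,filled(b),.02)*1000; print('lip',to_plate(w).min(0),to_plate(w).max(0))
r=[[190,444],[620,444],[614,373],[644,373]]
print('rail top inner/stop',to_plate(rays(c,np.array(r)/1.5625,.024)*1000).round(1))
E
```

```text
[456.25  81.25] ((397.6156311035156, -13.350238800048828), (75.49112701416016, 55.68263244628906), 31.8212947845459) [[-196.0374904    -3.53489469]]
[306.25 156.25] ((426.157470703125, -115.1858139038086), (29.903898239135742, 40.088653564453125), 83.05537414550781) [[-152.67270776  -99.99533524]]
[350. 325.] ((545.1165161132812, -107.5250473022461), (60.33270263671875, 44.24246597290039), 77.29350280761719) [[-36.17465866 -74.73377576]]
plate corners [[ 485.9 -171.8]
 [ 529.8  119.1]
 [ 696.7   96. ]
 [ 651.6 -198.2]] [[ -85.2 -147.1]
 [ -85.   147.1]
 [  83.5  149.1]
 [  82.6 -148.5]]
line ((582.55078125, -2.5441389083862305), (5.134357452392578, 137.95477294921875), 81.61043548583984) [-83.73966418  32.18739469] [54.20770598 37.37533079]
lip [-2.37100222 93.26998908] [ 10.3553685  119.25769653]
rail top inner/stop [[  58.8 -199.8]
 [  59.8  128.5]
 [   0.5  116.9]
 [   0.6  138.8]]
```

Emit:
play_rows --series '[{"delta_pos": [-4,-17,30],"spin": 0,"grip": 0.5},{"delta_pos": [-3,-17,40],"spin": 0,"grip": 0.5},{"delta_pos": [0,0,45],"spin": 0,"grip": 0.5},{"delta_pos": [0,0,45],"spin": 0,"grip": 0.5},{"delta_pos": [0,0,0],"spin": 0,"grip": 0.5}]'

```text
t: 2.15
ee_pos: [0.4991, -0.0988, 0.0662]
tool_rot: [3.139, -0.011, 2.991]
force: [-2.4, 0.5, 0.5]
width: 0.0212
```

Emit:
play_rows --series '[{"delta_pos": [0,0,25],"spin": 0,"grip": 0.5},{"delta_pos": [0,0,20],"spin": 0,"grip": 0.5},{"delta_pos": [0,0,8],"spin": 0,"grip": 0.5},{"delta_pos": [0,0,0],"spin": 0,"grip": 0.5}]'

```text
t: 2.55
ee_pos: [0.5035, -0.1004, 0.0187]
tool_rot: [3.142, -0.0, 2.991]
force: [0.2, -0.1, 0.7]
width: 0.0214
```

Run:
```python
from h import *
from rig import bot, read_camera
o=bot.observe(); print(o['t'],o['ee_pos'],o['tool_rot'],o['force'],to_plate(np.array(o['ee_pos'][:2])*1000))
a=read_camera('side')['image'][110:250,190:370]; b=read_camera('scene')['image'][150:290,110:290]
cv2.imwrite('pics/c2.png',cv2.resize(np.hstack([a,b])[:,:,::-1],None,fx=2.2,fy=2.2,interpolation=cv2.INTER_CUBIC))
```

```text
2.55 [ 0.50345848 -0.10035979  0.01873323] [ 3.14152587e+00 -3.22090073e-05  2.99123998e+00] [ 0.21491462 -0.06406997  0.69705226] [[-78.4350082  -73.84155078]]
```

View pics/c2.png

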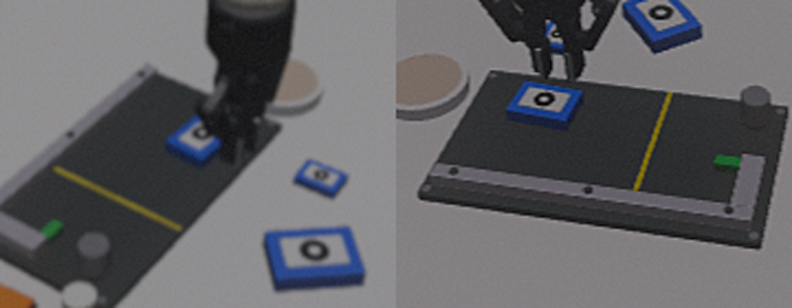

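Shut-ish fingertips are centred behind the block's -x face, just above the plate. I lower them slightly and push towards the rail.

Emit:
play_rows --series '[{"delta_pos": [0,0,3],"spin": 0,"grip": 0.5},{"delta_pos": [-6,0,0],"spin": 0,"grip": 0.5},{"delta_pos": [-6,0,0],"spin": 0,"grip": 0.5},{"delta_pos": [-6,0,0],"spin": 0,"grip": 0.5},{"delta_pos": [-6,0,0],"spin": 0,"grip": 0.5}]'

```text
t: 3.15
ee_pos: [0.5272, -0.1043, 0.0154]
tool_rot: [-3.142, 0.0, 2.991]
force: [-0.9, 0.2, -0.4]
width: 0.0216
```

Emit:
play_rows --series '[{"delta_pos": [-6,0,0],"spin": 0,"grip": 0.5},{"delta_pos": [-6,0,0],"spin": 0,"grip": 0.5},{"delta_pos": [-6,0,0],"spin": 0,"grip": 0.5},{"delta_pos": [-6,0,0],"spin": 0,"grip": 0.5},{"delta_pos": [-6,0,0],"spin": 0,"grip": 0.5}]'

```text
t: 3.65
ee_pos: [0.5566, -0.1087, 0.0152]
tool_rot: [3.142, -0.0, 2.991]
force: [-1.3, 0.4, -0.1]
width: 0.0215
```

Run:
```python
from h import *
from rig import bot, read_camera
o=bot.observe(); print(o['t'],o['ee_pos'],o['force'],to_plate(np.array(o['ee_pos'][:2])*1000))
c=read_camera('scene'); np.savez('s3.npz',**c); b=c['image'][150:290,110:290]
cv2.imwrite('pics/c3.png',cv2.resize(b[:,:,::-1],None,fx=3,fy=3,interpolation=cv2.INTER_CUBIC))
```

```text
3.65 [ 0.5566109  -0.1087107   0.01519247] [-1.27563938  0.42858556 -0.12346402] [[-24.63174382 -74.19735657]]
```

View pics/c3.png

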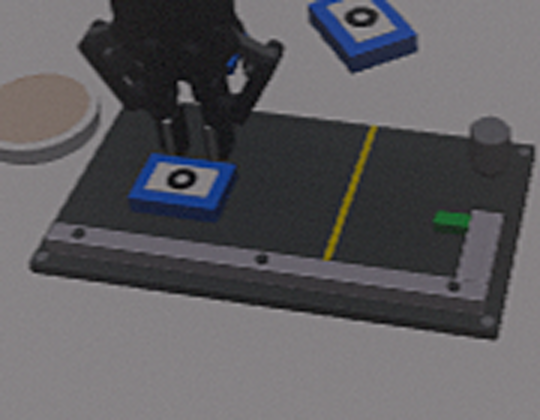

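The block has been pushed squarely, is aligned with the rail, and is well left of the yellow line.

Emit:
play_rows --series '[{"delta_pos": [-5,0,0],"spin": 0,"grip": 0.5},{"delta_pos": [-5,0,0],"spin": 0,"grip": 0.5},{"delta_pos": [-5,0,0],"spin": 0,"grip": 0.5},{"delta_pos": [-5,0,0],"spin": 0,"grip": 0.5},{"delta_pos": [-4,0,0],"spin": 0,"grip": 0.5}]'

```text
t: 4.2
ee_pos: [0.5804, -0.1124, 0.0153]
tool_rot: [-3.142, 0.0, 2.991]
force: [0.2, 0.2, -0.1]
width: 0.0215
```

Emit:
play_rows --series '[{"delta_pos": [-2,0,0],"spin": 0,"grip": 0.5},{"delta_pos": [-1.5,0,0],"spin": 0,"grip": 0.5}]'

```text
t: 4.4
ee_pos: [0.5834, -0.1128, 0.0153]
tool_rot: [3.142, -0.0, 2.991]
force: [0.3, -0.5, 1.6]
width: 0.0214
```

Emit:
play_rows --series '[{"delta_pos": [-1.5,0,0],"spin": 0,"grip": 0.5}]'

```text
t: 4.5
ee_pos: [0.5846, -0.1129, 0.0153]
tool_rot: [3.142, -0.001, 2.991]
force: [-0.3, 0.4, 0.3]
width: 0.0214
```

Run:
```python
from h import *
from rig import bot, read_camera
o=bot.observe(); print(o['t'],o['force'],to_plate(np.array(o['ee_pos'][:2])*1000))
c=read_camera('scene'); np.savez('s4.npz',**c)
H=hsv(c); h,s,v=H[...,0],H[...,1],H[...,2]
for b,a,ce in blobs((h>100)&(h<130)&(s>120)&(v>50)&(np.mgrid[:384,:512][0]>170)&(np.mgrid[:384,:512][1]<300),100):
    w=rays(c,filled(b),.024)*1000; r=cv2.minAreaRect(w.astype(np.float32)); print(ce,r,to_plate(r[0]))
```

```text
4.5 [-0.28862809  0.38053108  0.250537  ] [[  3.70552836 -74.20284472]]
[165.69205298 220.70529801] ((620.6351928710938, -115.29611206054688), (64.11456298828125, 44.110145568847656), 81.39521026611328) [[ 39.6600843 -71.1909313]]
```

Emit:
play_rows --series '[{"delta_pos": [-1.5,0,0],"spin": 0,"grip": 0.5},{"delta_pos": [-1,0,0],"spin": 0,"grip": 0.5}]'

```text
t: 4.75
ee_pos: [0.5853, -0.113, 0.015]
tool_rot: [3.141, -0.004, 2.991]
force: [-6.9, 0.4, 3.7]
width: 0.0214
```

Emit:
play_rows --series '[{"delta_pos": [-1,0,0],"spin": 0,"grip": 0.5},{"delta_pos": [-0.5,0,0],"spin": 0,"grip": 0.5}]'

```text
t: 4.95
ee_pos: [0.5854, -0.1129, 0.0148]
tool_rot: [3.141, -0.007, 2.991]
force: [-7.9, 0.3, 5.5]
width: 0.0212
```

Contact is firm (about 8 N against the rail). I back off, lift, and look with the wrist camera while closing the fingers.

Emit:
play_rows --series '[{"delta_pos": [5,0,0],"spin": 0,"grip": 0.5},{"delta_pos": [10,0,0],"spin": 0,"grip": 0.5},{"delta_pos": [30,0,-40],"spin": 0,"grip": 0.5},{"delta_pos": [30,0,-50],"spin": 0,"grip": 1},{"delta_pos": [0,0,-20],"spin": 0,"grip": 1}]'

```text
t: 5.45
ee_pos: [0.5157, -0.1021, 0.1201]
tool_rot: [3.141, -0.001, 2.991]
force: [0.7, 0.7, -0.3]
width: -0.0003
```

```bash
cat >> h.py <<'E'
def report(bot,read_camera,name=None):
    o,c=wrist(bot,read_camera)
    print(o['t'],np.round(o['ee_pos'],4),o['tool_rot'],o['force'],'tcp plate',to_plate(np.array(o['ee_pos'][:2])*1000).round(1))
    for ce,r,w in block(c):
        p=to_plate(w); print(ce.round(),r,'plate',to_plate(r[0]).round(1),p.min(0).round(1),p.max(0).round(1))
    if name: cv2.imwrite('pics/'+name,cv2.resize(c['image'][:,:,::-1],(800,600)))
E
python3 - <<'E'
from h import *
from rig import bot, read_camera
report(bot,read_camera,'w5.png')
E
```

```text
5.45 [ 0.5157 -0.1021  0.1201] [ 3.14137802e+00 -1.11400632e-03  2.99069584e+00] [ 0.65714124  0.65550286 -0.28982936] tcp plate [[-66.1 -73.8]]
[369.  32.] ((404.80908203125, -10.144153594970703), (58.95705795288086, 55.45478057861328), 31.780908584594727) plate [[-189.4    0.7]] [-194.2  -39.2] [-149.7   40. ]
[213.  69.] ((426.8377380371094, -117.0123519897461), (29.417482376098633, 39.85577392578125), 82.91520690917969) plate [[-151.7 -101.7]] [-171.5 -116.9] [-131.5  -86.6]
```

View pics/w5.png

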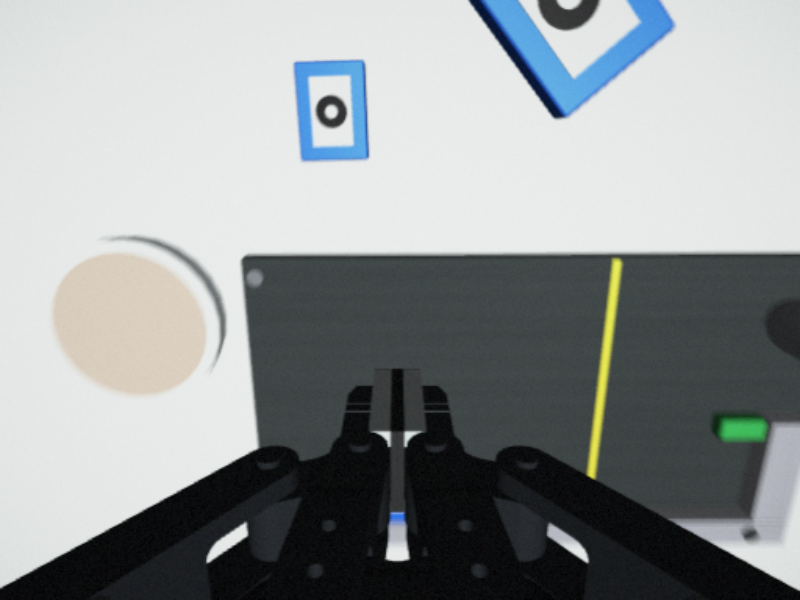

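The wrist picture shows the gripper hiding the block (only a blue sliver at (397,517)), so I use the fixed cameras.

Run:
```python
from h import *
from rig import bot, read_camera
ims=[]
for n,(r0,c0) in {'scene':(170,115),'side':(110,170)}.items():
    c=read_camera(n); H=hsv(c); h,s,v=H[...,0],H[...,1],H[...,2]
    for b,a,ce in blobs((h>100)&(h<130)&(s>120)&(v>50),60):
        w=rays(c,filled(b),.024)*1000; r=cv2.minAreaRect(w.astype(np.float32)); p=to_plate(r[0])[0]
        if abs(p[0])<80: print(n,r,'plate',p,'v',np.percentile(v[b],[10,50,90]))
    ims.append(c['image'][r0:r0+130,c0:c0+130])
cv2.imwrite('pics/c6.png',cv2.resize(np.hstack(ims)[:,:,::-1],None,fx=3,fy=3,interpolation=cv2.INTER_CUBIC))
```

```text
scene ((621.2901000976562, -115.6500015258789), (63.44535827636719, 43.613807678222656), 81.63066101074219) plate [ 40.36032682 -71.44352117] v [102. 130. 135.]
side ((553.0375366210938, -515.5593872070312), (116.07159423828125, 17.246170043945312), 16.577617645263672) plate [  32.32179    -477.05578812] v [ 70.   88.  110.2]
side ((616.8142700195312, -115.24818420410156), (72.99095916748047, 48.286102294921875), 81.34526062011719) plate [ 35.87449972 -71.71160199] v [ 62. 121. 139.]
```

View pics/c6.png

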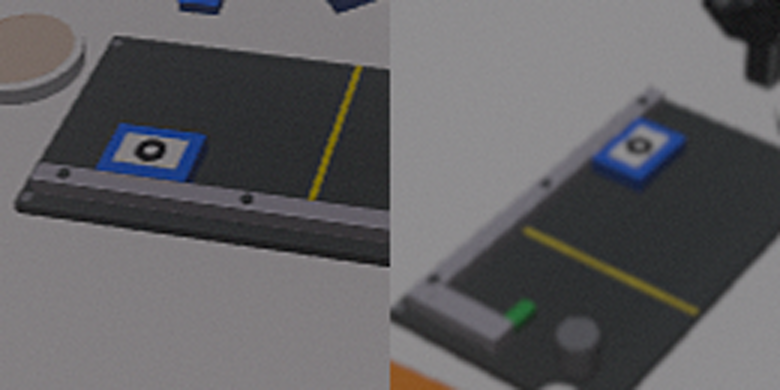

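The block lies flush along the rail (both at about 81.5°), entirely before the yellow line. Next I move to behind its -y face.

Emit:
play_rows --series '[{"delta_pos": [-25,-18,0],"spin": 0,"grip": 1},{"delta_pos": [-25,-18,0],"spin": 0,"grip": 1},{"delta_pos": [-25,-18,0],"spin": 0,"grip": 1},{"delta_pos": [-26,-2,0],"spin": 0,"grip": 1},{"delta_pos": [0,0,30],"spin": 0,"grip": 1}]'

```text
t: 6.1
ee_pos: [0.6173, -0.1767, 0.09]
tool_rot: [-3.139, 0.011, 2.99]
force: [1.2, -0.5, 0.1]
width: 0.0
```

Emit:
play_rows --series '[{"delta_pos": [0,0,35],"spin": 0,"grip": 1},{"delta_pos": [0,0,25],"spin": 0,"grip": 1},{"delta_pos": [0,0,10],"spin": 0,"grip": 1},{"delta_pos": [0,0,3],"spin": 0,"grip": 1},{"delta_pos": [0,0,0],"spin": 0,"grip": 1}]'

```text
t: 6.6
ee_pos: [0.6104, -0.1736, 0.0149]
tool_rot: [3.142, -0.0, 2.991]
force: [0.8, -0.3, 0.2]
width: -0.0002
```

Run:
```python
from h import *
from rig import bot, read_camera
report(bot,read_camera)
```

```text
6.6 [ 0.6104 -0.1736  0.0149] [ 3.14152916e+00 -2.31564833e-04  2.99079418e+00] [ 0.8315246  -0.34734919  0.24975559] tcp plate [[  38.3 -130.3]]
[384. 251.] ((618.0518798828125, -117.7747802734375), (60.018245697021484, 43.94706726074219), 81.3649673461914) plate [[ 37.5 -74. ]] [  15.5 -104. ] [ 59.4 -44. ]
```

The wrist camera now sees the block at plate (37.5, -74), 0.1° off the rail. I slide it along with a slight bias towards the rail.

Emit:
play_rows --series '[{"delta_pos": [2,4,0],"spin": 0,"grip": 1},{"delta_pos": [0,4,0],"spin": 0,"grip": 1},{"delta_pos": [0,4,0],"spin": 0,"grip": 1},{"delta_pos": [-0.2,4,0],"spin": 0,"grip": 1},{"delta_pos": [-0.2,5,0],"spin": 0,"grip": 1}]'

```text
t: 7.15
ee_pos: [0.612, -0.1526, 0.0157]
tool_rot: [-3.141, 0.0, 2.991]
force: [-2.9, -2.5, 4.1]
width: -0.0001
```

Emit:
play_rows --series '[{"delta_pos": [-0.2,6,0],"spin": 0,"grip": 1},{"delta_pos": [-0.2,6,0],"spin": 0,"grip": 1},{"delta_pos": [-0.2,6,0],"spin": 0,"grip": 1},{"delta_pos": [-0.1,6,0],"spin": 0,"grip": 1},{"delta_pos": [-0.1,6,0],"spin": 0,"grip": 1}]'

```text
t: 7.65
ee_pos: [0.6164, -0.1233, 0.0155]
tool_rot: [-3.14, -0.001, 2.991]
force: [-4.9, -5.9, 7.0]
width: -0.0
```

Run:
```python
from h import *
from rig import bot, read_camera
report(bot,read_camera)
```

```text
7.65 [ 0.6164 -0.1233  0.0155] [-3.14017066e+00 -1.31118988e-03  2.99149376e+00] [-4.8560295  -5.93247165  7.04497526] tcp plate [[ 36.7 -79.7]]
[356. 248.] ((623.056640625, -82.19662475585938), (59.915000915527344, 43.26932907104492), 81.43869018554688) plate [[ 37.1 -38.1]] [ 15.5 -68.1] [58.8 -8.1]
```

Emit:
play_rows --series '[{"delta_pos": [0,7,0],"spin": 0,"grip": 1},{"delta_pos": [0,7,0],"spin": 0,"grip": 1},{"delta_pos": [0,7,0],"spin": 0,"grip": 1},{"delta_pos": [0,7,0],"spin": 0,"grip": 1},{"delta_pos": [0,7,0],"spin": 0,"grip": 1}]'

```text
t: 8.2
ee_pos: [0.6216, -0.0886, 0.0155]
tool_rot: [-3.14, -0.001, 2.991]
force: [-4.0, -5.3, 7.2]
width: -0.0003
```

Emit:
play_rows --series '[{"delta_pos": [0,7,0],"spin": 0,"grip": 1},{"delta_pos": [0,7,0],"spin": 0,"grip": 1},{"delta_pos": [0,7,0],"spin": 0,"grip": 1},{"delta_pos": [0,7,0],"spin": 0,"grip": 1},{"delta_pos": [0,7,0],"spin": 0,"grip": 1}]'

```text
t: 8.7
ee_pos: [0.6267, -0.054, 0.0155]
tool_rot: [-3.14, -0.002, 2.991]
force: [-4.9, -5.2, 6.7]
width: 0.0002
```

Run:
```python
from h import *
from rig import bot, read_camera
report(bot,read_camera,'w7.png')
```

```text
8.7 [ 0.6267 -0.054   0.0155] [-3.14022771e+00 -1.64018608e-03  2.99139611e+00] [-4.94040685 -5.21364577  6.7267478 ] tcp plate [[36.6 -9.7]]
[357. 248.] ((633.22998046875, -12.83376693725586), (59.80659866333008, 43.75294494628906), 81.64627838134766) plate [[36.9 32. ]] [14.9  2. ] [58.7 62. ]
```

View pics/w7.png

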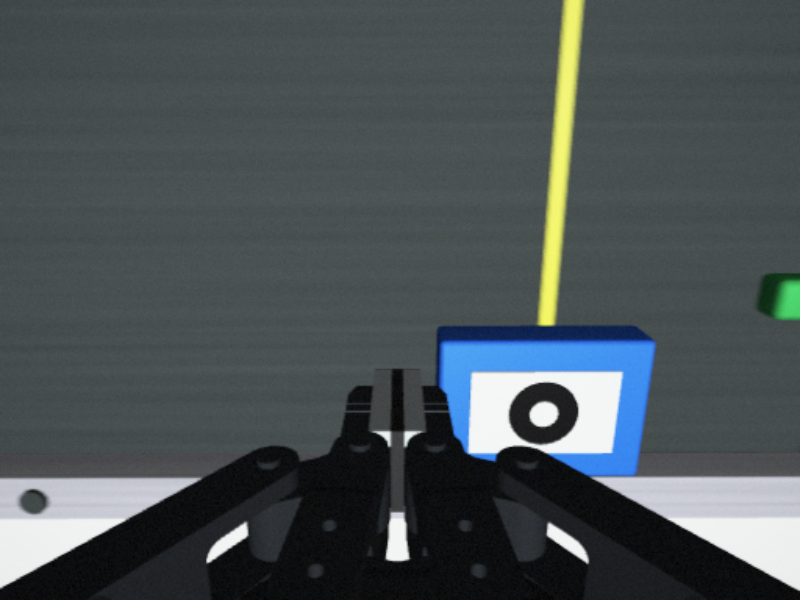

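The block is across the yellow line with its side still flush on the rail (edge at v≈475), and the lip is ahead at (790,297) clear of its path. 58 mm to go.

Emit:
play_rows --series '[{"delta_pos": [0,7,0],"spin": 0,"grip": 1},{"delta_pos": [0,7,0],"spin": 0,"grip": 1},{"delta_pos": [0,7,0],"spin": 0,"grip": 1},{"delta_pos": [0,7,0],"spin": 0,"grip": 1},{"delta_pos": [0,6,0],"spin": 0,"grip": 1}]'

```text
t: 9.25
ee_pos: [0.6318, -0.0202, 0.0154]
tool_rot: [-3.14, -0.002, 2.991]
force: [-3.6, -5.2, 6.8]
width: -0.0002
```

Emit:
play_rows --series '[{"delta_pos": [0,6,0],"spin": 0,"grip": 1},{"delta_pos": [0,5,0],"spin": 0,"grip": 1},{"delta_pos": [0,4,0],"spin": 0,"grip": 1},{"delta_pos": [0,3,0],"spin": 0,"grip": 1},{"delta_pos": [0,2,0],"spin": 0,"grip": 1}]'

```text
t: 9.75
ee_pos: [0.6347, -0.0006, 0.0155]
tool_rot: [-3.14, -0.002, 2.992]
force: [-4.3, -5.3, 6.9]
width: 0.0002
```

Emit:
play_rows --series '[{"delta_pos": [0,1.5,0],"spin": 0,"grip": 1},{"delta_pos": [0,1.5,0],"spin": 0,"grip": 1}]'

```text
t: 9.95
ee_pos: [0.6351, 0.0022, 0.0154]
tool_rot: [-3.14, -0.002, 2.991]
force: [-3.5, -5.8, 7.1]
width: 0.0002
```

Emit:
play_rows --series '[{"delta_pos": [0,1,0],"spin": 0,"grip": 1},{"delta_pos": [0,1,0],"spin": 0,"grip": 1}]'

```text
t: 10.15
ee_pos: [0.6352, 0.0028, 0.0155]
tool_rot: [-3.138, -0.002, 2.992]
force: [-5.4, -14.0, 7.9]
width: -0.0001
```

Emit:
play_rows --series '[{"delta_pos": [0,1,0],"spin": 0,"grip": 1},{"delta_pos": [0,0.5,0],"spin": 0,"grip": 1}]'

```text
t: 10.35
ee_pos: [0.6352, 0.0029, 0.0155]
tool_rot: [-3.136, -0.002, 2.993]
force: [-6.5, -17.6, 7.4]
width: -0.0002
```

Run:
```python
from h import *
from rig import bot, read_camera
report(bot,read_camera,'w8.png')
```

```text
10.35 [0.6352 0.0029 0.0155] [-3.13622938e+00 -2.23019216e-03  2.99267918e+00] [ -6.5195536  -17.64788838   7.35286346] tcp plate [[36.5 47.9]]
[356. 247.] ((641.61865234375, 43.53629684448242), (59.62993621826172, 43.158443450927734), 81.59717559814453) plate [[36.8 89. ]] [15.1 59.1] [ 58.3 118.9]
```

Hard stop reached: about 17 N against the end stop. I back straight off, lift clear, and check.

Emit:
play_rows --series '[{"delta_pos": [0,-3,0],"spin": 0,"grip": 1},{"delta_pos": [0,-8,0],"spin": 0,"grip": 1},{"delta_pos": [0,-15,-5],"spin": 0,"grip": 1},{"delta_pos": [0,-20,-10],"spin": 0,"grip": 1},{"delta_pos": [20,-20,-40],"spin": 0,"grip": 1}]'

```text
t: 10.9
ee_pos: [0.6065, -0.0572, 0.0675]
tool_rot: [3.141, -0.004, 2.991]
force: [0.3, 0.1, 0.7]
width: -0.0005
```

Emit:
play_rows --series '[{"delta_pos": [40,-10,-40],"spin": 0,"grip": 1},{"delta_pos": [40,0,-40],"spin": 0,"grip": 1},{"delta_pos": [0,0,0],"spin": 0,"grip": 1},{"delta_pos": [0,0,0],"spin": 0,"grip": 1}]'

```text
t: 11.3
ee_pos: [0.5369, -0.0548, 0.1415]
tool_rot: [-3.142, 0.003, 2.99]
force: [-0.2, -0.5, -0.5]
width: -0.0001
```

Run:
```python
from h import *
from rig import bot, read_camera
report(bot,read_camera)
ims=[]
for n,(r0,c0) in {'scene':(170,200),'side':(170,130)}.items():
    ims.append(read_camera(n)['image'][r0:r0+130,c0:c0+130])
o,c=wrist(bot,read_camera); w=cv2.resize(c['image'],(520,390))
im=np.vstack([cv2.resize(np.hstack(ims),None,fx=2,fy=2,interpolation=cv2.INTER_CUBIC),w[50:390]])
cv2.imwrite('pics/c9.png',im[:,:,::-1]); print(im.shape)
```

```text
11.3 [ 0.5369 -0.0548  0.1415] [-3.14158268e+00  3.08117995e-03  2.99025572e+00] [-0.2293168  -0.49885829 -0.51110824] tcp plate [[-52.1 -23.8]]
[293.  22.] ((427.6358642578125, -9.03519058227539), (71.19857788085938, 34.69420623779297), 81.36548614501953) plate [[-167.     5.2]] [-184.4  -30.4] [-149.7   40.8]
[150.  51.] ((427.6881103515625, -114.1417236328125), (29.433921813964844, 40.00254821777344), 82.92721557617188) plate [[-151.3  -98.7]] [-171.4 -113.9] [-131.3  -83.7]
[383. 276.] ((641.732666015625, 43.32701110839844), (59.97282028198242, 43.58892822265625), 81.328125) plate [[36.9 88.8]] [15.1 58.9] [ 58.7 118.8]
(600, 520, 3)
```

View pics/c9.png

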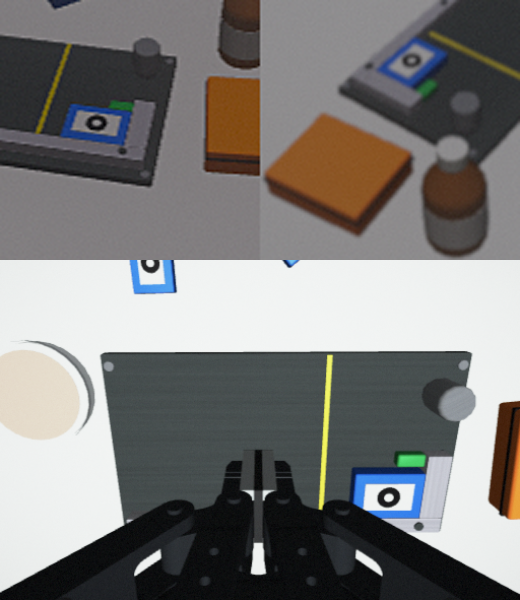

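The block sits in the pocket between rail, stop and lip; the objective, bottle, dish and box appear unmoved. I check the seam at the stop more closely, since both tops are at the same height.

Run:
```python
from h import *
from rig import bot, read_camera
o,c=wrist(bot,read_camera); im=c['image']
for v in (270,282,290):
    print(v,[(u,*im[v,u]) for u in range(410,426)])
print('mm/px',np.diff(rays(c,[[415,282],[416,282]],.024),axis=0)*1000)
cv2.imwrite('pics/c10.png',cv2.resize(im[240:316,330:450][:,:,::-1],None,fx=6,fy=6,interpolation=cv2.INTER_CUBIC))
print('objective px->', end=''); H=hsv(c)
```

```text
270 [(410, np.uint8(54), np.uint8(131), np.uint8(238)), (411, np.uint8(60), np.uint8(135), np.uint8(238)), (412, np.uint8(57), np.uint8(131), np.uint8(238)), (413, np.uint8(57), np.uint8(132), np.uint8(239)), (414, np.uint8(59), np.uint8(134), np.uint8(238)), (415, np.uint8(54), np.uint8(131), np.uint8(237)), (416, np.uint8(56), np.uint8(131), np.uint8(237)), (417, np.uint8(54), np.uint8(103), np.uint8(196)), (418, np.uint8(168), np.uint8(174), np.uint8(191)), (419, np.uint8(203), np.uint8(204), np.uint8(213)), (420, np.uint8(199), np.uint8(201), np.uint8(210)), (421, np.uint8(195), np.uint8(198), np.uint8(209)), (422, np.uint8(202), np.uint8(205), np.uint8(213)), (423, np.uint8(203), np.uint8(206), np.uint8(214)), (424, np.uint8(203), np.uint8(206), np.uint8(213)), (425, np.uint8(200), np.uint8(199), np.uint8(210))]
282 [(410, np.uint8(53), np.uint8(129), np.uint8(237)), (411, np.uint8(55), np.uint8(131), np.uint8(238)), (412, np.uint8(55), np.uint8(130), np.uint8(237)), (413, np.uint8(55), np.uint8(131), np.uint8(238)), (414, np.uint8(54), np.uint8(128), np.uint8(237)), (415, np.ui
[... 738 characters left out ...]
np.uint8(127), np.uint8(236)), (414, np.uint8(61), np.uint8(102), np.uint8(185)), (415, np.uint8(176), np.uint8(180), np.uint8(191)), (416, np.uint8(207), np.uint8(208), np.uint8(216)), (417, np.uint8(199), np.uint8(203), np.uint8(212)), (418, np.uint8(198), np.uint8(200), np.uint8(210)), (419, np.uint8(203), np.uint8(206), np.uint8(216)), (420, np.uint8(204), np.uint8(206), np.uint8(215)), (421, np.uint8(203), np.uint8(205), np.uint8(215)), (422, np.uint8(199), np.uint8(202), np.uint8(211)), (423, np.uint8(194), np.uint8(196), np.uint8(207)), (424, np.uint8(196), np.uint8(198), np.uint8(208)), (425, np.uint8(199), np.uint8(201), np.uint8(210))]
mm/px [[0.13240843 0.87079144]]
objective px->
```

View pics/c10.png

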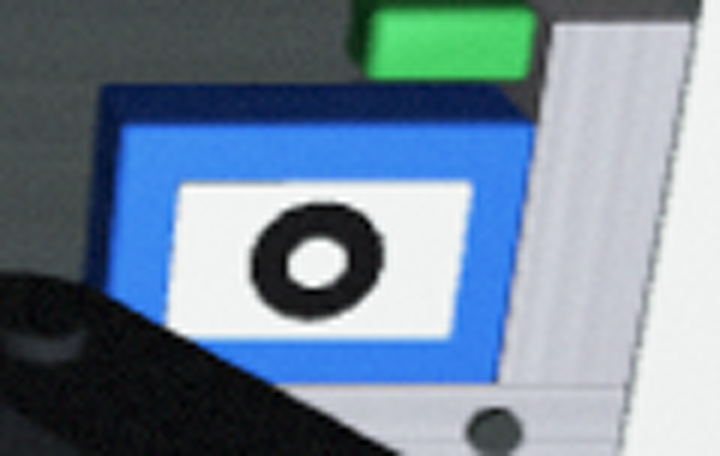

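The blue top meets both the stop (seam at x≈515) and the rail (seam at y≈383), with no dark gap beyond a fraction of a pixel (<0.3 mm). Handing in.

```bash
python3 -c "
from rig import bot
o=bot.observe(); print(o['t'],o['force']); print(bot.finish_job())"
```

```text
11.55 [ 0.40798955  0.44760046 -0.25092674]
the job is handed in; nothing more can be done
None
```

The block is home in the corner pocket, touching both the rail and the end stop, and the robot is clear of everything. I handed the job in at 11.6 s.

- **To the rail:** I pushed the block across with two fingertips until it met the rail at about 8 N. It was parallel to the rail within about 0.2°. Its leading end was then about 79 mm short of the yellow line.
- **To the pocket:** With shut fingers on its rear face I slid it along the rail, pressing slightly towards the rail, until it met the end stop at about 17 N. I then backed straight off and lifted clear.

**Last checks:**
- The close wrist picture shows the block's top meeting both the rail and the stop with no visible gap.
- The block's measured centre was plate (36.9, 88.8) mm, against a nominal (38, 90). The camera places the rail, stop and lip off by a similar 1–3 mm, so I read the difference as calibration.
- By eye, the objective, bottle, dish and slide box were where they started. I did not measure their positions again at the end.
- While sliding, the wrist showed about 7 N upward. I did not find out why; it stayed steady, and the fingertips read about 5 mm above the plate.

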